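# Clear the oil pot and lay the square against the fixture block

## Task

Lift the oil pot by its handle off the white rest of the fixture, keep it upright, and set it down gently with its whole base on the black rubber mat. Then lay the setting square flat on the cleared rest, the outer face of its stock flush along the ground face of the steel block, the whole stock against that face and the blade pointing away from the block, and let go. Leave the other things on the bench where they are.

Things in the scene. Friction and masses are not known exactly. Their poses are not given: they have to be found in the camera images.
- face (a point): On the fixture: mid-width of the ground face of the dark steel block, at the height of the rest's top, 30 mm above the bench. x points level out of the face, over the rest; y level along the face; z up. Block: x -60 to 0 mm, y -75 to 75, top 45 mm above this point. White plastic rest, a flat slab: x 0 to 165, y -75 to 75, top at z 0.
- fixture: The whole fixture, fixed to the bench: aluminium base plate, steel block and white rest. Origin on the bench, 30 mm below point face, same axes. Base plate x -70 to 215 mm, y -85 to 85, 12 mm thick. At its far end a small white locator, x 185 to 210, y -70 to -20, stands 12 mm higher than the rest.
- mat: Black rubber mat, 150 x 150 x 4 mm, stuck to the bench to one side of the fixture, left or right. Origin at the centre of its underside, x and y along its sides, z up.
- pot: The oil pot as a whole: closed white round pot of 66 mm diameter, 0.3 to 0.55 kg, with a steel stirrup handle above its grey cap; stands on the rest at first. Origin at the centre of its underside, z up, y along the handle's bar.
- pot_mid (a point): Point on the pot's axis, 40 mm above its underside. Axes as the pot's.
- pot_handle (a point): Middle of the bar of the pot's handle, 125 mm above the pot's underside. The bar runs along this point's y, 72 mm long, 10 mm wide (x) and 10 mm high; two flat legs 64 mm apart inside carry it; under the bar 38 mm are free down to the grey cap. z is the pot's axis, up.
- square_grip (a point): Centre of the black hand grip on the setting square's blade, 20 mm above the square's underside. The grip is 50 mm long (x), 22 mm wide (y) and reaches from 5 to 35 mm above the underside. Axes: x along the blade, away from the stock; y along the stock; z up.
- square: Setting square, L-shaped, 0.18 to 0.34 kg, lying flat on the bench on the side away from the mat. Measured from square_grip: steel blade x -45 to 95 mm, 25 mm wide, 5 mm thick, under the grip; aluminium stock x -65 to -45, y -87.5 to 12.5, 16 mm high. The stock's outer face is at x -65. Origin on the underside, 5 mm to +x and 37.5 mm to -y of the grip; same axes.
- stock_a (a point): End of the stock's outer face on the blade's side: 65 mm to -x and 12.5 mm to +y of square_grip, 8 mm above the underside. Axes as the square's.
- stock_b (a point): Other end of the stock's outer face: 65 mm to -x and 87.5 mm to -y of square_grip, 8 mm above the underside. Axes as the square's.
- wrench: Bystander: steel wrench, 170 mm, lying near the robot on the right.
- screwdriver: Bystander: screwdriver with black handle, 190 mm, lying near the robot on the left.
- jar: Bystander: amber glass jar with black cap, 52 mm diameter, 70 mm high, far left.
- spare_locator: Bystander: white plastic block 60 x 45 x 35 mm with two screws, far right.
- collar: Bystander: steel ring, 44 mm diameter, 16 mm high, far right.
- gauge_box: Bystander: flat wooden box 90 x 50 x 22 mm, far left.

How it is judged (in metres and radians):
On the way, in this order (a step that is already met when the one before it is completed fails the run):
1. the oil pot stands upright on the rubber mat, let go of (x of pot_mid in the frame of mat between -0.042 and 0.042 m and y of pot_mid in the frame of mat between -0.042 and 0.042 m and z of pot_mid in the frame of mat between 0.04 and 0.048 m and angle between pot_mid's own z axis and vertical below 0.06 rad and contact force between pot and the fingers below 0.2 N), for 0.2 s.
2. the square lies flat on the rest, stock flush along the block's face (x of stock_a in the frame of face between -0.003 and 0.002 m and z of stock_a in the frame of face between 0.005 and 0.011 m and y of stock_a in the frame of face between -0.077 and 0.077 m and x of stock_b in the frame of face between -0.003 and 0.002 m and z of stock_b in the frame of face between 0.005 and 0.011 m and y of stock_b in the frame of face between -0.077 and 0.077 m and angle between square_grip's own z axis and vertical below 0.04 rad), for 0.2 s.
At the end, for the whole second after the job is handed in: Pot upright on the mat, its axis within 42 mm of the centre along each side of the mat; square flat on the rest (3 mm, 0.04 rad), both ends of the stock's outer face within 2 mm of the block's ground face and not over its ends by more than 2 mm (all of step 2 and x of pot_mid in the frame of mat between -0.042 and 0.042 m and y of pot_mid in the frame of mat between -0.042 and 0.042 m and z of pot_mid in the frame of mat between 0.04 and 0.048 m and angle between pot_mid's own z axis and vertical below 0.06 rad); the robot touches nothing.
It fails at once if the pot is tipped by more than 0.5 rad (angle between pot_mid's own z axis and vertical above 0.5 rad).
It fails at once if the pot is dropped or slammed on the mat (more than 60 N) (contact force between pot and mat above 60 N).
It fails at once if another thing on the bench is moved by more than 30 mm (distance of any of wrench, screwdriver, jar, spare_locator, collar, gauge_box from where it was at the start of the episode above 0.03 m).
It also fails if it takes over 61 s, if anything falls off the work surface, if the arm or the gripper's body presses on something with over 40 N, if the wrist force passes 120 N, or if a joint passes its speed limit or range.

## Robot

A 6-joint arm with a two-finger parallel gripper is mounted at the origin on the work surface. World frame = base frame: x ahead of the robot, y to its left, z up, the work surface at z = 0. Lengths are in mm, angles in rad, forces in N, time in s.
With the tool pointing down it reaches from about 300 to 775 mm from the base axis. Payload 14.6 kg.
Tool frame: the origin (TCP) lies on the centre line of the jaws, within the pads' length; the fingertips stand ahead of it and the grasp point (between the pads) is the TCP (manip.tip_reach is the z of the fingertips in the tool frame, in mm); z points along the fingers, y is the direction in which the jaws open and shut (so a half turn about z gives the same grasp; the last joint's range is limited). The gripper opens to 94 mm and grips with 3 to 60 N. Pads are 16 mm wide; open, the fingers measure 119 mm over their backs; the gripper's body (75 mm by 177 mm) begins 78 mm behind the grasp point.
Start: joints at [-1.259, 0.3, 1.521, -0, 1.321, -0.067], TCP at [203.386, -511.003, 224.446] pointing down, gripper open.
Joint ranges: [-3.03, 3.03], [-0.79, 2.21], [0.23, 2.52], [-1.04, 4.18], [0, 3.07], [-2.55, 2.55]. Speed limits (rad/s): [2.22, 2.22, 2.57, 3.14, 3.14, 3.14].

## Interface

Orientations are given as [roll, pitch, yaw] about the fixed x, y, z axes, in that order (R = Rz(yaw) Ry(pitch) Rx(roll)).
In Python, from cell import manip, camera, search_frame, masks_of, tip_of gives the robot as it stands.
- The arm moves only by the tool send_rows, never from a script. Its argument "plan" is a list of rows, each an object with "travel": the shift along the tool's x, y, z in mm, a list of three; "delta_rot": the turn, a rotation vector about the tool's x, y, z in degrees, a list of three; "fingers": the gripper's target within -1 to 1 (shut at 1, half-way at 0, fully open at -1). In form: [{"travel": [dx, dy, dz], "delta_rot": [wx, wy, wz], "fingers": fingers}, ...]. A call has 1 to 20 rows; each row shifts and turns the commanded pose from where the row before left it, along the tool's axes as they then stand; what a row does not reach is not made up. A row lasts 1/8 s, in which the tool goes at most 62.5 mm and 10.7 degrees, less where a joint would pass 70% of its speed; a pose out of reach is approached as far as the arm can. A call is refused whole if a number of a shift passes 62.5 or a number of a turn 10.7, either way. A call with a gripper value outside its range is refused whole. The fingers move at their own pace and stop on an object; "grip_force" is the grip in N (left out, the last holds). Time passes only in rows, so rows that do not move let the fingers close. It gives the time, the measured TCP pose, the force and the opening at its end, in the units of the state.
- manip.read_state(): the state, without advancing time (a new reading comes with each control period).
- camera(name): name is "scene" or "top" or "wrist"; returns a dict with "color" (480x640x3 uint8, red, green, blue), "z_map" (480x640 float32, mm along the optical axis (not along the pixel's ray), 0 where there is no reading), "fov_y" (degrees; the focal length in pixels is half the picture's height over the tangent of half this angle, whatever the lens; pixels are square), "cx", "cy" (the principal point, pixels), "world_from_camera" (4x4, takes a point from camera to world coordinates); the wrist camera has in their place "tool_from_camera" (4x4, takes a point from camera to tool coordinates, whose origin is the TCP and whose axes are the flange's). Camera axes: x right, y up, looking along -z (the intrinsics and any distortion apply to the point x, -y, -z); pixel columns grow to the right and rows downward; lengths in mm; the calibration is good to about 2 mm. A picture is of the moment at which its call begins: read the wrist's pose just before it.
- manip.sign_off(): hands the job in, once; it reports no verdict.
Trained networks look in the newest picture that a camera, given by its name, has taken for a name from the list of things; names that differ only in an ending like _2 or _b are one class to them, and where a whole thing is asked for, a point or a joint stands for the part that bears it (a point fixed in the world has none). Each returns a list of dicts, best first, with "confidence" (0 to 1); they miss things now and then, are a little off and sometimes report something else, mostly with a low value. They report only what shows in the picture. A call takes as long as a camera call.
- search_frame(name, camera): "at" ([x, y, z] in mm, in the coordinates of the camera as it stood for that picture, good to about 4 mm: the middle of the surface that is visible of it).
- masks_of(name, camera): "region" (480x640 bool, what is visible of it).
- tip_of(name, camera): "at" ([x, y, z] in mm, in the coordinates of the camera as it stood for that picture, good to about 4 mm: a listed point, or the origin of a listed thing).
The state is a dict: "clock": time; "joints": joint angles; "qd": joint speeds; "effort": joint torques, N m; "eef_pos": TCP position; "eef_rot": TCP orientation; "wrist_force": force on the tool from outside, world axes, zero at the start; "moment": the same for the moment, N m; "finger_gap": finger opening in mm.
Only numpy, scipy, OpenCV 4.12 (cv2) and the standard library are available. Lean on these libraries where they do the work, as an engineer would, in place of code of your own. Each camera call takes 0.05 s, during which the arm holds its last target. There are 200 camera calls.

## Working session

There is one attempt and no reset: what is moved stays moved. The work goes in short steps, Python scripts to look and compute and a tool call to move; the robot and the scene stay as the last step left them, time stands still between calls to the robot, and variables do not carry over. Pictures are saved under pics/ and viewed, about 8 in all and at most 12, crops included, and the job is handed in when it is done.

Besides the shell and the picture viewer there is one more tool, called after ">>>" as a command line: name --argument value ..., lists and objects as JSON in quotes. send_rows: Moves the arm, as the interface text tells. Its arguments: {"type":"object","properties":{"plan":{"type":"array"},"grip_force":{"type":"number"}},"required":["plan"]}

```bash
mkdir -p pics; ls; cat > h.py <<'E'
import numpy as np, cv2
from cell import manip, camera, search_frame, masks_of, tip_of
from scipy.spatial.transform import Rotation as Ro
def pose():
    s=manip.read_state(); T=np.eye(4); T[:3,:3]=Ro.from_euler('xyz',s['eef_rot']).as_matrix(); T[:3,3]=s['eef_pos']; return T,s
def cam(n):
    T,s=pose(); c=camera(n)
    c['W']=c['world_from_camera'] if n!='wrist' else T@c['tool_from_camera']
    return c
def cloud(c):
    f=240/np.tan(np.radians(c['fov_y'])/2); v,u=np.mgrid[:480,:640]; z=c['z_map']
    P=np.stack([(u-c['cx'])/f*z,-(v-c['cy'])/f*z,-z,np.ones_like(z)],-1)
    P=(P@np.array(c['W']).T)[...,:3]; P[z==0]=np.nan; return P
def w(c,p): return (np.array(c['W'])@np.append(p,1))[:3]
def save(c,n): cv2.imwrite('pics/'+n,c['color'][...,::-1])
E
python3 - <<'E'
from h import *
print(manip.read_state(), manip.tip_reach)
for n in ['top','scene']:
    c=cam(n); save(c,n+'0.png'); print(n,{k:c[k] for k in c if k not in('color','z_map')})
    for t in ['face','fixture','mat','pot','pot_handle','square_grip','square','stock_a','stock_b','wrench','screwdriver']:
        print(t,[(w(c,d['at']).round(1),round(d['confidence'],2)) for d in tip_of(t,n)[:3]])
E
```

```text
pics
{'clock': 0.0, 'joints': array([-1.25859116e+00,  3.00452745e-01,  1.52160860e+00,  1.75828422e-05,
        1.32069715e+00, -6.65726817e-02]), 'qd': array([ 0.00082855, -0.00130564,  0.00230008, -0.00127114,  0.00109664,
       -0.00022874]), 'effort': array([-1.03034567e-03, -5.31807625e+01, -3.52737200e+01,  7.06864544e-02,
        2.42740806e-02, -8.43264411e-05]), 'eef_pos': array([ 203.31974234, -510.76875976,  223.88474544]), 'eef_rot': array([-3.14043053e+00, -9.45487598e-05,  3.78773433e-01]), 'wrist_force': array([-0.48890822,  0.24737198,  0.441506  ]), 'moment': array([-0.01019473, -0.07534149, -0.01403655]), 'finger_gap': 93.98305142791183} 19.0
top {'fov_y': 48.93093674456319, 'cx': 317.62167136887496, 'cy': 243.6773552766077, 'world_from_camera': array([[-2.61151488e-02,  9.92543038e-01, -1.19064335e-01,
         3.96674311e+02],
       [-9.99550330e-01, -2.41707542e-02,  1.77457989e-02,
         6.32411876e+00],
       [ 1.47355943e-02,  1.19474230e-01,  9.92727944e-01,
         1.25939205e+03],
       [ 0.00000000e+00,  0.00000000e+00,  0.00000000e+00,
         1
[... 2069 characters left out ...]
 198.6,   0.6]), 0.65), (array([487.4,  40. ,  30. ]), 0.39)]
pot [(array([579.7,  39.8,  34. ]), 0.96)]
pot_handle [(array([580.7,  43.9, 158.7]), 0.71), (array([ 659.6, -416.1,    2.8]), 0.65)]
square_grip [(array([ 473. , -279.2,   18.9]), 0.57), (array([578.8,  38.5,  35.2]), 0.38)]
square [(array([ 491.7, -312.8,    1.7]), 0.83)]
stock_a [(array([ 403.8, -302. ,   10.3]), 0.89), (array([ 455.1, -390.1,   10.6]), 0.74)]
stock_b [(array([ 403.8, -302. ,   10.3]), 0.89), (array([ 455.1, -390.1,   10.6]), 0.74)]
wrench [(array([ 315.6, -202.7,    1.1]), 0.57)]
screwdriver [(array([322.8, 199.5,   1.7]), 0.93), (array([ 716.5, -332.5,   -2.6]), 0.55), (array([ 449.7, -394.6,    9.6]), 0.39)]
```

View pics/top0.png

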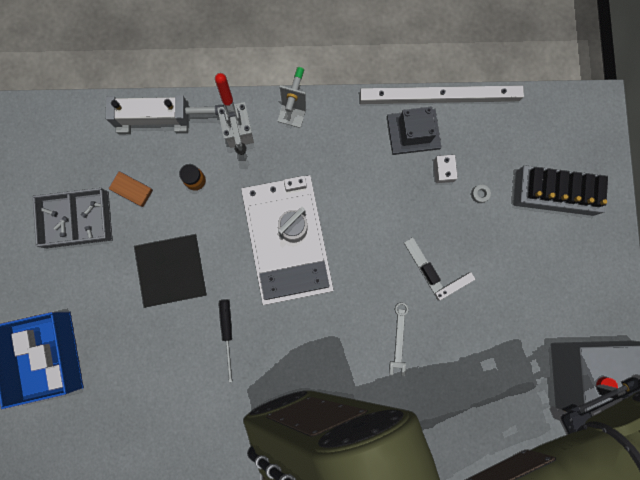

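```bash
python3 - <<'E'
from h import *
def rect(P,lo,hi,box):
    m=(P[...,2]>lo)&(P[...,2]<hi)&(P[...,0]>box[0])&(P[...,0]<box[1])&(P[...,1]>box[2])&(P[...,1]<box[3])
    p=P[m]; return len(p), p.mean(0).round(1), cv2.minAreaRect(p[:,:2].astype(np.float32))
for n in ['top','scene']:
    c=cam(n); P=cloud(c)
    print(n)
    print('blocktop',rect(P,69,81,(380,560,-60,150)))
    print('bar',rect(P,152,168,(520,650,-30,120)))
    print('grip',rect(P,28,42,(400,560,-400,-200)))
    print('stock',rect(P,11,20,(380,470,-420,-270)))
    for t in ['mat','square_grip','square']:
        r=masks_of(t,n)
        if r:
            p=P[r[0]['region']]; p=p[~np.isnan(p[:,0])]; print(t,p.mean(0).round(1),cv2.minAreaRect(p[:,:2].astype(np.float32)))
E
```

```text
top
blocktop (1738, array([459.9,  40.6,  75. ]), ((491.7633361816406, 46.3857307434082), (125.86859130859375, 149.8340301513672), 9.685247421264648))
bar (168, array([580.7,  41. , 159.5]), ((581.185546875, 40.838233947753906), (10.205093383789062, 70.95068359375), 44.21741485595703))
grip (207, array([ 468.2, -278.4,   34. ]), ((468.6527099609375, -278.6983947753906), (49.6334114074707, 22.65536117553711), 26.621463775634766))
stock (342, array([ 439.3, -337.1,   15.4]), ((455.0606384277344, -329.1528015136719), (60.1181526184082, 100.3740234375), 26.466339111328125))
square_grip [ 467.3 -295.4   14.6] ((498.819580078125, -307.0782470703125), (163.54771423339844, 105.16233825683594), 28.285381317138672)
square [ 468.9 -290.9   14.8] ((498.76934814453125, -303.25927734375), (157.92739868164062, 98.34754180908203), 28.51956558227539)
scene
blocktop (1151, array([461.2,  31.2,  74.9]), ((489.8883972167969, 41.31224060058594), (123.36734008789062, 153.41571044921875), 9.96983814239502))
bar (140, array([582.3,  35. , 158.9]), ((580.8060302734375, 37.754398345947266), (11.030088424682617, 75.20199584960938), 43.90570831298828))
grip (263, array([ 470.4, -283.8,   34.5]), ((469.0418701171875, -282.6141357421875), (49.507080078125, 23.539138793945312), 29.60664939880371))
stock (481, array([ 442.4, -343.4,   16. ]), ((438.2908935546875, -341.8121032714844), (62.649810791015625, 95.70352935791016), 0.11699897795915604))
mat [494.7 329.7   3.4] ((493.4259033203125, 333.1455078125), (151.71762084960938, 156.4198455810547), 10.952021598815918)
square_grip [ 472.5 -299.7   15.2] ((499.63043212890625, -307.7767028808594), (160.2567138671875, 101.46624755859375), 29.33498764038086)
square [ 473.5 -299.6   14.9] ((497.29345703125, -307.8761901855469), (166.0388946533203, 100.5286636352539), 30.621349334716797)
```

The top view shows the fixture with its block towards the robot, at about (290,240). The pot is at (292,226), with its bar at about 134°. The mat is on the left at (170,270), and the square on the right with its grip at (430,272). The networks and the depth fits agree on all of these. I'm moving above the pot.

>>> send_rows --plan '[{"travel": [46.3, -31.1, -2.2], "delta_rot": [0, 0, 0], "fingers": -1}, {"travel": [46.3, -31.1, -2.2], "delta_rot": [0, 0, 0], "fingers": -1}, {"travel": [46.3, -31.1, -2.2], "delta_rot": [0, 0, 0], "fingers": -1}, {"travel": [46.3, -31.1, -2.2], "delta_rot": [0, 0, 0], "fingers": -1}, {"travel": [46.3, -31.1, -2.2], "delta_rot": [0, 0, 0], "fingers": -1}, {"travel": [46.3, -31.1, -2.2], "delta_rot": [0, 0, 0], "fingers": -1}, {"travel": [46.3, -31.1, -2.2], "delta_rot": [0, 0, 0], "fingers": -1}, {"travel": [46.3, -31.1, -2.2], "delta_rot": [0, 0, 0], "fingers": -1}, {"travel": [46.3, -31.1, -2.2], "delta_rot": [0, 0, 0], "fingers": -1}, {"travel": [46.3, -31.1, -2.2], "delta_rot": [0, 0, 0], "fingers": -1}, {"travel": [46.3, -31.1, -2.2], "delta_rot": [0, 0, 0], "fingers": -1}, {"travel": [46.3, -31.1, -2.2], "delta_rot": [0, 0, 0], "fingers": -1}]'

```text
clock: 3.1
eef_pos: [582.4, 42.9, 251.0]
eef_rot: [3.141, -0.0, 0.379]
wrist_force: [0.8, -0.6, 0.3]
finger_gap: 93.9
```

>>> send_rows --plan '[{"travel": [0, 0, 0], "delta_rot": [0, 0, -10.2], "fingers": -1}, {"travel": [0, 0, 0], "delta_rot": [0, 0, -10.2], "fingers": -1}, {"travel": [0, 0, 0], "delta_rot": [0, 0, -10.2], "fingers": -1}, {"travel": [0, 0, 0], "delta_rot": [0, 0, -10.2], "fingers": -1}, {"travel": [0, 0, 0], "delta_rot": [0, 0, -10.2], "fingers": -1}, {"travel": [0, 0, 0], "delta_rot": [0, 0, -10.2], "fingers": -1}, {"travel": [0, 0, 0], "delta_rot": [0, 0, -10.2], "fingers": -1}, {"travel": [0, 0, 0], "delta_rot": [0, 0, -10.2], "fingers": -1}, {"travel": [0, 0, 0], "delta_rot": [0, 0, -10.2], "fingers": -1}, {"travel": [0, 0, 0], "delta_rot": [0, 0, -10.2], "fingers": -1}, {"travel": [0, 0, 0], "delta_rot": [0, 0, -10.2], "fingers": -1}, {"travel": [0, 0, 0], "delta_rot": [0, 0, 0], "fingers": -1}, {"travel": [0, 0, 0], "delta_rot": [0, 0, 0], "fingers": -1}]'

```text
clock: 4.72
eef_pos: [581.6, 41.2, 250.8]
eef_rot: [3.142, -0.0, 2.333]
wrist_force: [-0.2, 0.2, -0.4]
finger_gap: 93.9
```

```bash
python3 - <<'E'
from h import *
c=cam('wrist'); save(c,'w1.png'); T,s=pose(); print(s['eef_pos'],s['eef_rot'],s['clock'],c['tool_from_camera'].round(3))
P=cloud(c)
m=(abs(P[...,2]-158)<8)&(np.hypot(P[...,0]-581,P[...,1]-40)<60)
p=P[m]; print(len(p))
if len(p): print(p.mean(0),cv2.minAreaRect(p[:,:2].astype(np.float32)))
for t in['pot_handle','face']: print(t,[(w(c,d['at']).round(1),round(d['confidence'],2)) for d in tip_of(t,'wrist')[:3]])
E
```

```text
[581.58051158  41.20835783 250.83178808] [-3.14153376e+00 -3.37029342e-05  2.33372724e+00] 4.775 [[ 1.00000e-03  9.62000e-01  2.71000e-01  7.92850e+01]
 [ 1.00000e+00 -0.00000e+00 -1.00000e-03  9.20000e-02]
 [-1.00000e-03  2.71000e-01 -9.62000e-01 -1.59948e+02]
 [ 0.00000e+00  0.00000e+00  0.00000e+00  1.00000e+00]]
1315
[580.07252184  42.29364447 159.40232883] ((581.4882202148438, 40.604225158691406), (9.636356353759766, 72.17573547363281), 43.86574172973633)
pot_handle [(array([578.1,  39.9, 153. ]), 0.78)]
face [(array([ 7.202e+02, -3.319e+02,  3.000e-01]), 0.66), (array([492.8,  41.4,  26.3]), 0.63)]
```

>>> send_rows --plan '[{"travel": [0, 0, 32], "delta_rot": [0, 0, 0], "fingers": -1}, {"travel": [0, 0, 32], "delta_rot": [0, 0, 0], "fingers": -1}, {"travel": [0, 0, 32], "delta_rot": [0, 0, 0], "fingers": -1}, {"travel": [0, 0, 0], "delta_rot": [0, 0, 0], "fingers": -1}, {"travel": [0, 0, 0], "delta_rot": [0, 0, 0], "fingers": 1}, {"travel": [0, 0, 0], "delta_rot": [0, 0, 0], "fingers": 1}, {"travel": [0, 0, 0], "delta_rot": [0, 0, 0], "fingers": 1}, {"travel": [0, 0, 0], "delta_rot": [0, 0, 0], "fingers": 1}, {"travel": [0, 0, 0], "delta_rot": [0, 0, 0], "fingers": 1}, {"travel": [0, 0, 0], "delta_rot": [0, 0, 0], "fingers": 1}, {"travel": [0, 0, 0], "delta_rot": [0, 0, 0], "fingers": 1}, {"travel": [0, 0, 0], "delta_rot": [0, 0, 0], "fingers": 1}]' --grip_force 45

```text
clock: 6.38
eef_pos: [581.6, 41.2, 154.8]
eef_rot: [-3.142, 0.0, 2.337]
wrist_force: [-0.5, 0.5, -0.5]
finger_gap: 17.4
```

>>> send_rows --plan '[{"travel": [0, 0, -5], "delta_rot": [0, 0, 0], "fingers": 1}, {"travel": [0, 0, -10], "delta_rot": [0, 0, 0], "fingers": 1}, {"travel": [0, 0, -15], "delta_rot": [0, 0, 0], "fingers": 1}, {"travel": [0, 0, -15], "delta_rot": [0, 0, 0], "fingers": 1}, {"travel": [0, 0, -15], "delta_rot": [0, 0, 0], "fingers": 1}, {"travel": [0, 0, -10], "delta_rot": [0, 0, 0], "fingers": 1}, {"travel": [0, 0, 0], "delta_rot": [0, 0, 0], "fingers": 1}, {"travel": [0, 0, 0], "delta_rot": [0, 0, 0], "fingers": 1}]'

```text
clock: 7.38
eef_pos: [581.4, 41.2, 224.3]
eef_rot: [-3.141, -0.001, 2.337]
wrist_force: [-0.0, -1.0, -2.9]
finger_gap: 9.6
```

```bash
python3 - <<'E'
from h import *
for n in ['wrist','scene']:
    c=cam(n); save(c,n+'2.png')
    for t in ['pot_handle','pot_mid','pot','mat']: print(n,t,[(w(c,d['at']).round(1),round(d['confidence'],2)) for d in tip_of(t,n)[:2]])
E
```

```text
wrist pot_handle [(array([578.9,  43. , 219.1]), 0.74)]
wrist pot_mid []
wrist pot [(array([580.2,  43.2,  98.4]), 0.89)]
wrist mat []
scene pot_handle [(array([579.4,  44.8, 221.5]), 0.6)]
scene pot_mid [(array([580.4,  38.6, 135.2]), 0.66)]
scene pot [(array([578.8,  42.7,  98.7]), 0.56)]
scene mat [(array([491.7, 335.7,   1.6]), 0.81)]
```

View pics/scene2.png

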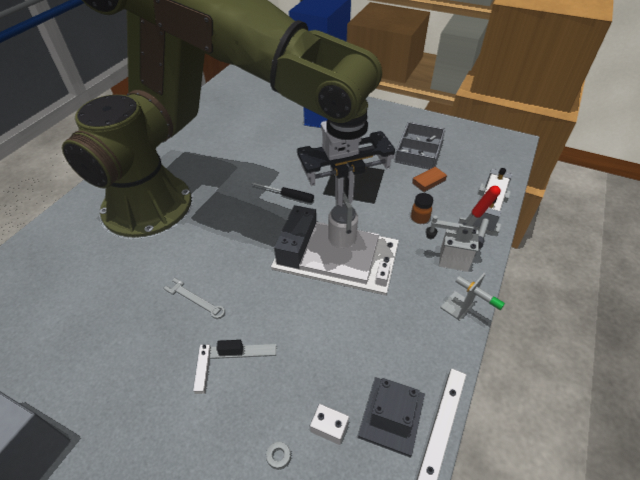

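The pot hangs upright in the jaws over the rest, at about (343,225). The mat at (358,180) is free, so I'm carrying the pot there.

>>> send_rows --plan '[{"travel": [8.2, 4.2, 0], "delta_rot": [0, 0, 0], "fingers": 1}, {"travel": [16.6, 8.5, 0], "delta_rot": [0, 0, 0], "fingers": 1}, {"travel": [24.8, 12.7, 0], "delta_rot": [0, 0, 0], "fingers": 1}, {"travel": [24.8, 12.7, 0], "delta_rot": [0, 0, 0], "fingers": 1}, {"travel": [24.8, 12.7, 0], "delta_rot": [0, 0, 0], "fingers": 1}, {"travel": [24.8, 12.7, 0], "delta_rot": [0, 0, 0], "fingers": 1}, {"travel": [24.8, 12.7, 0], "delta_rot": [0, 0, 0], "fingers": 1}, {"travel": [24.8, 12.7, 0], "delta_rot": [0, 0, 0], "fingers": 1}, {"travel": [24.8, 12.7, 0], "delta_rot": [0, 0, 0], "fingers": 1}, {"travel": [24.8, 12.7, 0], "delta_rot": [0, 0, 0], "fingers": 1}, {"travel": [24.8, 12.7, 0], "delta_rot": [0, 0, 0], "fingers": 1}, {"travel": [16.6, 8.5, 0], "delta_rot": [0, 0, 0], "fingers": 1}, {"travel": [8.2, 4.2, 0], "delta_rot": [0, 0, 0], "fingers": 1}, {"travel": [0, 0, 0], "delta_rot": [0, 0, 0], "fingers": 1}, {"travel": [0, 0, 20], "delta_rot": [0, 0, 0], "fingers": 1}, {"travel": [0, 0, 20], "delta_rot": [0, 0, 0], "fingers": 1}, {"travel": [0, 0, 20], "delta_rot": [0, 0, 0], "fingers": 1}, {"travel": [0, 0, 15], "delta_rot": [0, 0, 0], "fingers": 1}, {"travel": [0, 0, 0], "delta_rot": [0, 0, 0], "fingers": 1}, {"travel": [0, 0, 0], "delta_rot": [0, 0, 0], "fingers": 1}]'

```text
clock: 10.38
eef_pos: [493.5, 334.6, 150.7]
eef_rot: [3.14, 0.0, 2.337]
wrist_force: [-1.0, 0.1, -2.2]
finger_gap: 9.5
```

```bash
python3 - <<'E'
from h import *
for n in ['top','scene']:
    c=cam(n); save(c,n+'3.png'); P=cloud(c)
    for t in ['pot_handle','pot_mid','pot','mat']: print(n,t,[(w(c,d['at']).round(1),round(d['confidence'],2)) for d in tip_of(t,n)[:2]])
    r=masks_of('pot',n)
    p=P[r[0]['region']] if r else np.zeros((1,3)); print(np.nanpercentile(p,[1,50,99],axis=0).round(1))
E
```

```text
top pot_handle [(array([490.9, 335. , 150.6]), 0.6)]
top pot_mid [(array([494.6, 340.2,  65.8]), 0.86), (array([ 404.1, -300.5,    8.5]), 0.27)]
top pot [(array([496.1, 331.4,  23.1]), 0.88)]
top mat [(array([485.9,  48.8,  30.6]), 0.51)]
[[478.1 292.6  20.8]
 [501.7 308.1  96. ]
 [524.3 339.2 242.8]]
scene pot_handle [(array([491.4, 336.7, 151.8]), 0.72)]
scene pot_mid [(array([490.7, 333.5,  60.8]), 0.59), (array([690.9, 428. ,  -1.8]), 0.26)]
scene pot [(array([488.4,  39.3,  30.5]), 0.4)]
scene mat [(array([489.7, 332.4,   0.6]), 0.75), (array([494.9, 330.7,  62.7]), 0.19)]
[[464.8 296.6  21.1]
 [500.9 307.   85.3]
 [525.2 355.7 152.9]]
```

View pics/scene3.png

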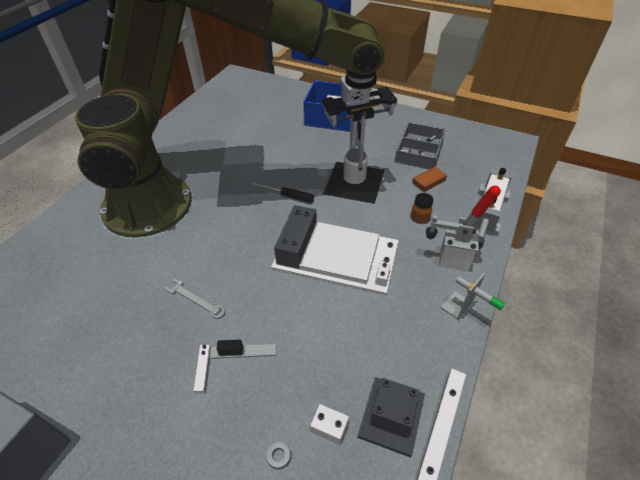

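Pot base is at about z=22 over the mat centre. I'm lowering it in small steps and watching the force.

>>> send_rows --plan '[{"travel": [0, 0, 7], "delta_rot": [0, 0, 0], "fingers": 1}, {"travel": [0, 0, 5], "delta_rot": [0, 0, 0], "fingers": 1}, {"travel": [0, 0, 2], "delta_rot": [0, 0, 0], "fingers": 1}, {"travel": [0, 0, 1], "delta_rot": [0, 0, 0], "fingers": 1}, {"travel": [0, 0, 0], "delta_rot": [0, 0, 0], "fingers": 1}]'

```text
clock: 11.6
eef_pos: [493.1, 334.6, 134.9]
eef_rot: [3.142, -0.0, 2.337]
wrist_force: [0.8, -0.5, -3.5]
finger_gap: 9.3
```

>>> send_rows --plan '[{"travel": [0, 0, 1], "delta_rot": [0, 0, 0], "fingers": 1}, {"travel": [0, 0, 1], "delta_rot": [0, 0, 0], "fingers": 1}, {"travel": [0, 0, 0], "delta_rot": [0, 0, 0], "fingers": 1}]'

```text
clock: 11.98
eef_pos: [493.0, 334.6, 132.8]
eef_rot: [-3.141, -0.0, 2.337]
wrist_force: [-0.5, 0.1, -2.9]
finger_gap: 9.4
```

>>> send_rows --plan '[{"travel": [0, 0, 1], "delta_rot": [0, 0, 0], "fingers": 1}, {"travel": [0, 0, 0.7], "delta_rot": [0, 0, 0], "fingers": 1}, {"travel": [0, 0, 0], "delta_rot": [0, 0, 0], "fingers": 1}]'

```text
clock: 12.35
eef_pos: [493.4, 334.8, 132.1]
eef_rot: [3.14, 0.0, 2.337]
wrist_force: [-2.1, -1.3, 5.5]
finger_gap: 9.6
```

>>> send_rows --plan '[{"travel": [0, 0, 0.7], "delta_rot": [0, 0, 0], "fingers": 1}, {"travel": [0, 0, 0.7], "delta_rot": [0, 0, 0], "fingers": 1}, {"travel": [0, 0, 0], "delta_rot": [0, 0, 0], "fingers": 1}]'

```text
clock: 12.72
eef_pos: [493.8, 335.1, 132.2]
eef_rot: [3.138, 0.001, 2.337]
wrist_force: [-4.5, -4.1, 17.1]
finger_gap: 9.1
```

Contact is confirmed at about 20 N. I'll ease off, open the jaws and rise.

>>> send_rows --plan '[{"travel": [0, 0, -0.7], "delta_rot": [0, 0, 0], "fingers": 1}, {"travel": [0, 0, -0.7], "delta_rot": [0, 0, 0], "fingers": 1}, {"travel": [0, 0, 0], "delta_rot": [0, 0, 0], "fingers": -1}, {"travel": [0, 0, 0], "delta_rot": [0, 0, 0], "fingers": -1}, {"travel": [0, 0, 0], "delta_rot": [0, 0, 0], "fingers": -1}, {"travel": [0, 0, 0], "delta_rot": [0, 0, 0], "fingers": -1}, {"travel": [0, 0, 0], "delta_rot": [0, 0, 0], "fingers": -1}, {"travel": [0, 0, 0], "delta_rot": [0, 0, 0], "fingers": -1}, {"travel": [0, 0, 0], "delta_rot": [0, 0, 0], "fingers": -1}]'

```text
clock: 13.85
eef_pos: [493.1, 334.6, 131.1]
eef_rot: [-3.142, -0.0, 2.337]
wrist_force: [-0.8, -1.0, -0.3]
finger_gap: 76.2
```

>>> send_rows --plan '[{"travel": [0, 0, -20], "delta_rot": [0, 0, 0], "fingers": -1}, {"travel": [0, 0, -40], "delta_rot": [0, 0, 0], "fingers": -1}, {"travel": [0, 0, -40], "delta_rot": [0, 0, 0], "fingers": -1}, {"travel": [0, 0, 0], "delta_rot": [0, 0, 0], "fingers": -1}, {"travel": [0, 0, 0], "delta_rot": [0, 0, 0], "fingers": -1}]'

```text
clock: 14.48
eef_pos: [492.8, 334.5, 230.3]
eef_rot: [-3.141, -0.0, 2.337]
wrist_force: [-0.0, -0.2, -0.5]
finger_gap: 94.4
```

```bash
python3 - <<'E'
from h import *
c=cam('wrist'); save(c,'w4.png'); P=cloud(c); print(pose()[1]['eef_pos'])
m=(abs(P[...,2]-133)<8)&(np.hypot(P[...,0]-493,P[...,1]-335)<60); p=P[m]
print(p.mean(0),cv2.minAreaRect(p[:,:2].astype(np.float32)),np.percentile(p[:,2],[5,50,95]))
for n in ['wrist','scene','top']:
    c=c if n=='wrist' else cam(n)
    for t in ['pot','pot_mid','mat']: print(n,t,[(w(c,d['at']).round(1),round(d['confidence'],2)) for d in tip_of(t,n)[:2]])
# fixture: block top, from unobstructed depth
    P=cloud(c)
    for nm,z,b in [('block',75,(400,520,-60,140))]:
        if n=='wrist': continue
        m=(abs(P[...,2]-z)<2.5)&(P[...,0]>b[0])&(P[...,0]<b[1])&(P[...,1]>b[2])&(P[...,1]<b[3]); p=P[m]
        print(nm,len(p),cv2.minAreaRect(p[:,:2].astype(np.float32)))
    m=(abs(P[...,2]-30)<2.5)&(P[...,0]>470)&(P[...,0]<690)&(P[...,1]>-80)&(P[...,1]<160); p=P[m]
    if n!='wrist': print('rest',len(p),p.mean(0),cv2.minAreaRect(p[:,:2].astype(np.float32)))
    g=(abs(P[...,2]-35)<2.5)&(P[...,0]>420)&(P[...,0]<520)&(P[...,1]>-330)&(P[...,1]<-230); p=P[g]
    if n!='wrist': print('grip',len(p),cv2.minAreaRect(p[:,:2].astype(np.float32)))
E
```

```text
[492.72831226 334.42796199 229.94698398]
[492.12391131 335.78163826 133.42052378] ((493.4320983886719, 334.1813659667969), (9.687097549438477, 71.98995971679688), 44.17072296142578) [132.11937703 133.4885474  134.66779935]
wrist pot [(array([494.2, 334.1,   3.9]), 0.74)]
wrist pot_mid []
wrist mat []
scene pot [(array([490.5, 335.2,   7. ]), 0.95)]
scene pot_mid [(array([492.7, 333.3,  45.5]), 0.92), (array([491.9, 334. ,  -0.6]), 0.28)]
scene mat [(array([490.4, 332.6,   2.8]), 0.89)]
block 935 ((459.566162109375, 36.68122482299805), (60.48444366455078, 152.4036407470703), 9.886068344116211)
rest 2841 [571.48826728  51.50094067  29.8200073 ] ((568.9718627929688, 55.119388580322266), (220.2229461669922, 153.3758087158203), 9.781646728515625)
grip 214 ((469.7958068847656, -283.1016845703125), (49.88673400878906, 23.919584274291992), 25.95272445678711)
top pot [(array([494. , 331.8,   8.1]), 0.72), (array([487. ,  46.2,  32.3]), 0.64)]
top pot_mid [(array([494.3, 338.8,  49.7]), 0.75), (array([ 407.8, -295.3,   11.2]), 0.41)]
top mat [(array([491.7, 339.8,   1.4]), 0.68)]
block 1229 ((459.3950500488281, 40.738059997558594), (59.895606994628906, 149.45892333984375), 9.83095645904541)
rest 3009 [572.11818521  59.20116665  29.98686979] ((582.7835693359375, 61.86528015136719), (183.1018524169922, 149.67909240722656), 9.713274955749512)
grip 146 ((468.74188232421875, -278.252197265625), (49.40335464477539, 22.39049530029297), 28.74497413635254)
```

>>> send_rows --plan '[{"travel": [-35.6, -37, 0], "delta_rot": [0, 0, 0], "fingers": -1}, {"travel": [-35.6, -37, 0], "delta_rot": [0, 0, 0], "fingers": -1}, {"travel": [-35.6, -37, 0], "delta_rot": [0, 0, 0], "fingers": -1}, {"travel": [-35.6, -37, 0], "delta_rot": [0, 0, 0], "fingers": -1}, {"travel": [-35.6, -37, 0], "delta_rot": [0, 0, 0], "fingers": -1}, {"travel": [-35.6, -37, 0], "delta_rot": [0, 0, 0], "fingers": -1}, {"travel": [-35.6, -37, 0], "delta_rot": [0, 0, 0], "fingers": -1}, {"travel": [-35.6, -37, 0], "delta_rot": [0, 0, 0], "fingers": -1}, {"travel": [-35.6, -37, 0], "delta_rot": [0, 0, 0], "fingers": -1}, {"travel": [-35.6, -37, 0], "delta_rot": [0, 0, 0], "fingers": -1}, {"travel": [-35.6, -37, 0], "delta_rot": [0, 0, 0], "fingers": -1}, {"travel": [-35.6, -37, 0], "delta_rot": [0, 0, 0], "fingers": -1}]'

```text
clock: 16.58
eef_pos: [469.1, -282.8, 231.3]
eef_rot: [3.141, 0.0, 2.337]
wrist_force: [1.0, -0.1, 1.1]
finger_gap: 94.2
```

>>> send_rows --plan '[{"travel": [0, 0, 0], "delta_rot": [0, 0, 10.5], "fingers": -1}, {"travel": [0, 0, 0], "delta_rot": [0, 0, 10.5], "fingers": -1}, {"travel": [0, 0, 0], "delta_rot": [0, 0, 10.5], "fingers": -1}, {"travel": [0, 0, 0], "delta_rot": [0, 0, 10.5], "fingers": -1}, {"travel": [0, 0, 0], "delta_rot": [0, 0, 10.5], "fingers": -1}, {"travel": [0, 0, 0], "delta_rot": [0, 0, 10.5], "fingers": -1}, {"travel": [0, 0, 0], "delta_rot": [0, 0, 10.5], "fingers": -1}, {"travel": [0, 0, 0], "delta_rot": [0, 0, 10.5], "fingers": -1}, {"travel": [0, 0, 0], "delta_rot": [0, 0, 10.5], "fingers": -1}, {"travel": [0, 0, 0], "delta_rot": [0, 0, 10.5], "fingers": -1}, {"travel": [0, 0, 0], "delta_rot": [0, 0, 0], "fingers": -1}, {"travel": [0, 0, 0], "delta_rot": [0, 0, 0], "fingers": -1}]'

```text
clock: 18.08
eef_pos: [469.4, -281.1, 231.2]
eef_rot: [3.142, -0.0, 0.509]
wrist_force: [0.8, -0.2, 0.8]
finger_gap: 94.0
```

```bash
cat >> h.py <<'E'
def rect(P,z,tol,cx,cy,r):
    m=(abs(P[...,2]-z)<tol)&(np.hypot(P[...,0]-cx,P[...,1]-cy)<r); p=P[m]
    return len(p),(cv2.minAreaRect(p[:,:2].astype(np.float32)) if len(p) else 0, np.percentile(p[:,2],[5,50,95]).round(1) if len(p) else 0)
E
python3 - <<'E'
from h import *
c=cam('wrist'); save(c,'w5.png'); P=cloud(c); T,s=pose(); print(s['eef_pos'],s['eef_rot'],s['clock'])
print('grip',rect(P,35,3,469,-281,50))
print('stock',rect(P,16,2.5,430,-344,62))
print('blade',rect(P,5,2.5,520,-260,60))
for t in['square_grip','stock_a']: print(t,[(w(c,d['at']).round(1),round(d['confidence'],2)) for d in tip_of(t,'wrist')[:3]])
E
```

```text
[ 469.40287172 -281.05153701  231.15416391] [ 3.14156444e+00 -5.71806913e-06  5.07980177e-01] 18.125
grip (1039, (((468.6711120605469, -279.9460144042969), (50.132225036621094, 21.330970764160156), 28.689315795898438), array([33.3, 34.7, 36. ])))
stock (1494, (((438.46917724609375, -338.8951416015625), (20.710500717163086, 99.23635864257812), 28.57883071899414), array([14.4, 15.8, 17. ])))
blade (1727, (((507.3424987792969, -250.79298400878906), (98.47349548339844, 39.36277389526367), 29.707788467407227), array([3.6, 4.9, 6.2])))
square_grip [(array([ 472.5, -277. ,   18.8]), 0.56)]
stock_a [(array([ 451.1, -392.6,    4.1]), 0.95), (array([ 406.5, -303.9,    8.5]), 0.78)]
```

View pics/w5.png

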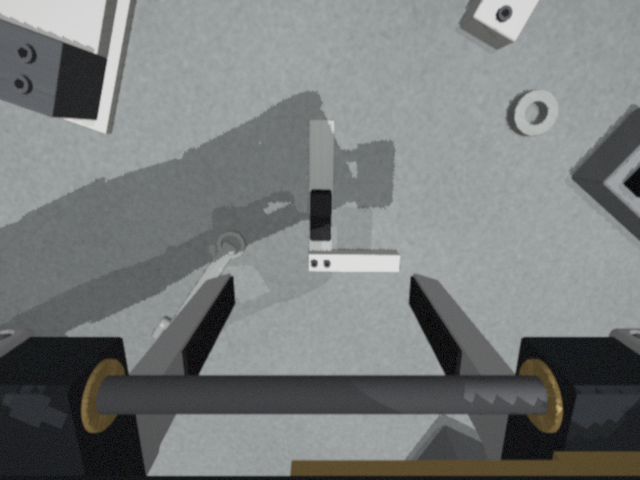

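The wrist view shows the square free on the bench, with its grip at (320,213) and its stock at (355,262). The depth fit puts the grip at (468.7,-279.8) and the yaw at 28.65°. I'm descending to grasp it.

>>> send_rows --plan '[{"travel": [0, -1.3, 30], "delta_rot": [0, 0, 0.45], "fingers": -1}, {"travel": [0, 0, 40], "delta_rot": [0, 0, 0], "fingers": -1}, {"travel": [0, 0, 40], "delta_rot": [0, 0, 0], "fingers": -1}, {"travel": [0, 0, 40], "delta_rot": [0, 0, 0], "fingers": -0.5}, {"travel": [0, 0, 30], "delta_rot": [0, 0, 0], "fingers": -0.2}, {"travel": [0, 0, 15], "delta_rot": [0, 0, 0], "fingers": -0.2}, {"travel": [0, 0, 9], "delta_rot": [0, 0, 0], "fingers": -0.2}, {"travel": [0, 0, 0], "delta_rot": [0, 0, 0], "fingers": -0.2}, {"travel": [0, 0, 0], "delta_rot": [0, 0, 0], "fingers": 1}, {"travel": [0, 0, 0], "delta_rot": [0, 0, 0], "fingers": 1}, {"travel": [0, 0, 0], "delta_rot": [0, 0, 0], "fingers": 1}, {"travel": [0, 0, 0], "delta_rot": [0, 0, 0], "fingers": 1}, {"travel": [0, 0, 0], "delta_rot": [0, 0, 0], "fingers": 1}, {"travel": [0, 0, 0], "delta_rot": [0, 0, 0], "fingers": 1}, {"travel": [0, 0, 0], "delta_rot": [0, 0, 0], "fingers": 1}, {"travel": [0, 0, 0], "delta_rot": [0, 0, 0], "fingers": 1}, {"travel": [0, 0, 0], "delta_rot": [0, 0, 0], "fingers": 1}]'

```text
clock: 20.35
eef_pos: [468.8, -280.0, 27.3]
eef_rot: [3.141, -0.0, 0.497]
wrist_force: [-1.5, 1.0, 6.2]
finger_gap: 21.5
```

Gripped with a gap of 21.5 mm. I'm lifting it and carrying it to a pre-pose over the rest.

>>> send_rows --plan '[{"travel": [0, 0, -5], "delta_rot": [0, 0, 0], "fingers": 1}, {"travel": [0, 0, -18], "delta_rot": [0, 0, 0], "fingers": 1}, {"travel": [0, 0, -30], "delta_rot": [0, 0, 0], "fingers": 1}, {"travel": [0, 0, -30], "delta_rot": [0, 0, 0], "fingers": 1}, {"travel": [0, 0, -30], "delta_rot": [0, 0, 0], "fingers": 1}, {"travel": [0, 0, -20], "delta_rot": [0, 0, 0], "fingers": 1}, {"travel": [13.4, -14, 0], "delta_rot": [0, 0, 0], "fingers": 1}, {"travel": [26.9, -28.1, 0], "delta_rot": [0, 0, 0], "fingers": 1}, {"travel": [26.9, -28.1, 0], "delta_rot": [0, 0, 0], "fingers": 1}, {"travel": [26.9, -28.1, 0], "delta_rot": [0, 0, 0], "fingers": 1}, {"travel": [26.9, -28.1, 0], "delta_rot": [0, 0, 0], "fingers": 1}, {"travel": [26.9, -28.1, 0], "delta_rot": [0, 0, 0], "fingers": 1}, {"travel": [26.9, -28.1, 0], "delta_rot": [0, 0, 0], "fingers": 1}, {"travel": [26.9, -28.1, 0], "delta_rot": [0, 0, 0], "fingers": 1}, {"travel": [26.9, -28.1, 0], "delta_rot": [0, 0, 0], "fingers": 1}, {"travel": [26.9, -28.1, 0], "delta_rot": [0, 0, 0], "fingers": 1}, {"travel": [13.4, -14, 0], "delta_rot": [0, 0, 0], "fingers": 1}]' --grip_force 45

```text
clock: 22.48
eef_pos: [570.9, 97.6, 159.5]
eef_rot: [-3.141, 0.001, 0.498]
wrist_force: [0.8, -0.4, -2.7]
finger_gap: 21.9
```

>>> send_rows --plan '[{"travel": [0, 0, 0], "delta_rot": [0, 0, 4.7], "fingers": 1}, {"travel": [0, 0, 0], "delta_rot": [0, 0, 4.7], "fingers": 1}, {"travel": [0, 0, 0], "delta_rot": [0, 0, 4.7], "fingers": 1}, {"travel": [0, 0, 0], "delta_rot": [0, 0, 4.6], "fingers": 1}, {"travel": [0, 0, 20], "delta_rot": [0, 0, 0], "fingers": 1}, {"travel": [0, 0, 20], "delta_rot": [0, 0, 0], "fingers": 1}, {"travel": [0, 0, 10], "delta_rot": [0, 0, 0], "fingers": 1}, {"travel": [0, 0, 0], "delta_rot": [0, 0, 0], "fingers": 1}, {"travel": [0, 0, 0], "delta_rot": [0, 0, 0], "fingers": 1}]'

```text
clock: 23.6
eef_pos: [571.7, 95.2, 110.9]
eef_rot: [3.142, -0.001, 0.17]
wrist_force: [-0.6, 0.1, -2.6]
finger_gap: 21.3
```

```bash
python3 - <<'E'
from h import *
c=cam('wrist'); save(c,'w6.png'); P=cloud(c); T,s=pose(); print(s['eef_pos'],s['eef_rot'],s['clock'])
for n in ['wrist','scene','top']:
    c=c if n=='wrist' else cam(n)
    if n!='wrist': save(c,n+'6.png')
    for t in['square_grip','stock_a','face']: print(n,t,[(w(c,d['at']).round(1),round(d['confidence'],2)) for d in tip_of(t,n)[:3]])
E
```

```text
[571.67443956  95.21641455 110.95104085] [ 3.14154466e+00 -1.17076712e-03  1.70177956e-01] 23.65
wrist square_grip [(array([574.7,  97.7, 106.1]), 0.98)]
wrist stock_a []
wrist face []
scene square_grip [(array([572.5,  97.8,  99.9]), 0.77), (array([ 6.584e+02, -4.168e+02, -6.000e-01]), 0.59)]
scene stock_a [(array([521.1,  -4.1,  91.7]), 0.72), (array([506.7,  96.1,  93.5]), 0.62), (array([583.8,  57.5,  84.6]), 0.61)]
scene face [(array([489.1,  42.3,  31. ]), 0.83), (array([522.4,  -6.7,  91.9]), 0.55)]
top square_grip []
top stock_a [(array([495.7, 333.1,   8.7]), 0.74), (array([520.1,  -1.5,  84.3]), 0.56)]
top face [(array([489.4,  49.2,  33.1]), 0.79)]
```

View pics/w6.png

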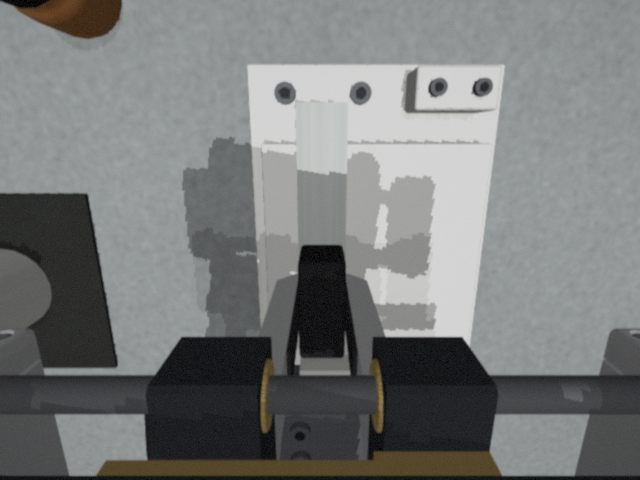

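The wrist view shows the square level in the jaws, with its blade at (322,170) and its grip at (322,300), over the rest with the locator at (455,88). Next I'll measure tilt, angle and stock position against the block.

```bash
python3 - <<'E'
from h import *
T,s=pose(); z0=s['eef_pos'][2]-27
c=cam('wrist'); P=cloud(c)
m=(abs(P[...,2]-z0-5)<8)&(np.hypot(P[...,0]-630,P[...,1]-105)<55); p=P[m]
A=np.c_[p[:,:2]-p[:,:2].mean(0),np.ones(len(p))]; k=np.linalg.lstsq(A,p[:,2],rcond=None)[0]; print('blade n',len(p),'slopes',k.round(3),'z-z0',(k[2]-z0).round(1),cv2.minAreaRect(p[:,:2].astype(np.float32)))
m=(abs(P[...,2]-z0-35)<3)&(np.hypot(P[...,0]-575,P[...,1]-95)<50);p=P[m];print('grip',len(p),cv2.minAreaRect(p[:,:2].astype(np.float32)))
m=(abs(P[...,2]-30)<2)&(np.hypot(P[...,0]-610,P[...,1]-65)<130);p=P[m];print('rest',len(p),cv2.minAreaRect(p[:,:2].astype(np.float32)))
for n in['scene','top']:
    c=cam(n);P=cloud(c)
    print(n,'stock',rect(P,z0+16,4,513,46,62)); print('block',rect(P,75,3,459,40,100))
    print('blade',rect(P,z0+5,4,630,105,60))
E
```

```text
blade n 7350 slopes [-1.6000e-02  1.0000e-03  8.7761e+01] z-z0 4.6 ((622.5808715820312, 103.69995880126953), (85.8936996459961, 35.7171630859375), 10.018084526062012)
grip 4852 ((573.4342041015625, 92.65509033203125), (52.54590606689453, 42.733673095703125), 30.735599517822266)
rest 29021 ((594.3604736328125, 63.057212829589844), (203.43600463867188, 150.40884399414062), 10.07101058959961)
scene stock (275, (((541.7847290039062, 49.37582778930664), (58.594303131103516, 101.50916290283203), 10.28136920928955), array([ 96. ,  98.6, 101.1])))
block (1012, (((458.8710632324219, 36.808692932128906), (61.850425720214844, 153.21853637695312), 9.372337341308594), array([72.7, 74.9, 77.2])))
blade (277, (((619.3168334960938, 100.2042465209961), (91.74044799804688, 28.566112518310547), 11.740701675415039), array([84.9, 87.4, 89.7])))
top stock (146, (((528.6362915039062, 20.27605628967285), (20.141637802124023, 39.833641052246094), 9.92125129699707), array([ 95.6,  98.5, 101.9])))
block (559, (((466.3109436035156, -0.9415397644042969), (59.38713073730469, 64.95539855957031), 9.752923965454102), array([72.5, 74.9, 77.6])))
blade (0, (0, 0))
```

View pics/scene6.png

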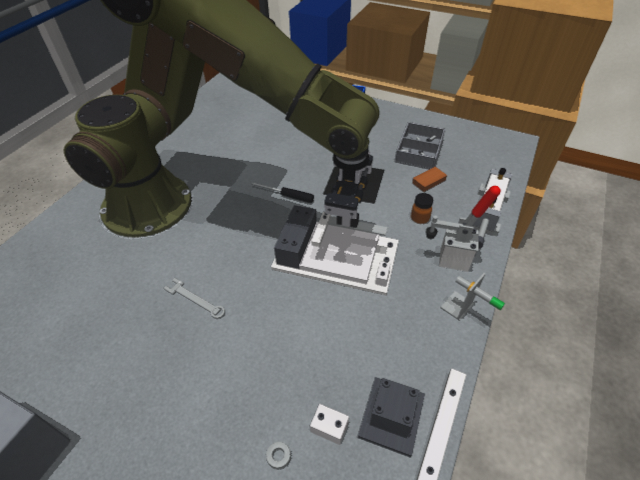

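The stock's outer face is about 25 mm from the block face and parallel to it (9.9° against 9.8°). It is centred along y, and tilt is under 0.02 rad. I'm lowering it, then approaching.

>>> send_rows --plan '[{"travel": [0, 0, 15], "delta_rot": [0, 0, 0], "fingers": 1}, {"travel": [0, 0, 20], "delta_rot": [0, 0, 0], "fingers": 1}, {"travel": [0, 0, 10], "delta_rot": [0, 0, 0], "fingers": 1}, {"travel": [0, 0, 5], "delta_rot": [0, 0, 0], "fingers": 1}, {"travel": [-8, 0, 0], "delta_rot": [0, 0, 0], "fingers": 1}, {"travel": [-8, 0, 0], "delta_rot": [0, 0, 0], "fingers": 1}, {"travel": [-4, 0, 0], "delta_rot": [0, 0, 0], "fingers": 1}, {"travel": [0, 0, 0], "delta_rot": [0, 0, 0], "fingers": 1}, {"travel": [0, 0, 0], "delta_rot": [0, 0, 0], "fingers": 1}]'

```text
clock: 25.48
eef_pos: [551.8, 91.8, 60.4]
eef_rot: [3.142, -0.001, 0.17]
wrist_force: [0.3, 0.7, -2.7]
finger_gap: 21.5
```

>>> send_rows --plan '[{"travel": [0, 0, 1.5], "delta_rot": [0, 0, 0], "fingers": 1}, {"travel": [0, 0, 0], "delta_rot": [0, 0, 0], "fingers": 1}, {"travel": [-1, 0, 0], "delta_rot": [0, 0, 0], "fingers": 1}, {"travel": [-1, 0, 0], "delta_rot": [0, 0, 0], "fingers": 1}, {"travel": [0, 0, 0], "delta_rot": [0, 0, 0], "fingers": 1}]'

```text
clock: 26.1
eef_pos: [549.6, 91.4, 58.7]
eef_rot: [-3.142, -0.0, 0.17]
wrist_force: [-0.5, -0.4, -3.8]
finger_gap: 21.8
```

>>> send_rows --plan '[{"travel": [-0.8, 0, 0.5], "delta_rot": [0, 0, 0], "fingers": 1}, {"travel": [-0.8, 0, 0], "delta_rot": [0, 0, 0], "fingers": 1}, {"travel": [-0.5, 0, 0], "delta_rot": [0, 0, 0], "fingers": 1}, {"travel": [0, 0, 0], "delta_rot": [0, 0, 0], "fingers": 1}]'

```text
clock: 26.6
eef_pos: [547.6, 91.1, 58.2]
eef_rot: [-3.142, -0.0, 0.17]
wrist_force: [0.0, 0.7, -3.0]
finger_gap: 21.7
```

>>> send_rows --plan '[{"travel": [-0.5, 0, 0], "delta_rot": [0, 0, 0], "fingers": 1}, {"travel": [-0.5, 0, 0], "delta_rot": [0, 0, 0], "fingers": 1}, {"travel": [0, 0, 0], "delta_rot": [0, 0, 0], "fingers": 1}, {"travel": [0, 0, 0], "delta_rot": [0, 0, 0], "fingers": 1}]'

```text
clock: 27.1
eef_pos: [546.8, 91.0, 58.2]
eef_rot: [3.142, -0.001, 0.17]
wrist_force: [2.9, 0.3, -3.8]
finger_gap: 21.7
```

>>> send_rows --plan '[{"travel": [-0.5, 0, 0], "delta_rot": [0, 0, 0], "fingers": 1}, {"travel": [0, 0, 0], "delta_rot": [0, 0, 0], "fingers": 1}, {"travel": [0, 0, 0], "delta_rot": [0, 0, 0], "fingers": 1}]'

```text
clock: 27.48
eef_pos: [546.8, 91.0, 58.4]
eef_rot: [3.142, -0.002, 0.17]
wrist_force: [5.8, 1.2, -4.0]
finger_gap: 21.9
```

>>> send_rows --plan '[{"travel": [0, 0, 0.7], "delta_rot": [0, 0, 0], "fingers": 1}, {"travel": [0, 0, 0.5], "delta_rot": [0, 0, 0], "fingers": 1}, {"travel": [0, 0, 0], "delta_rot": [0, 0, 0], "fingers": 1}]'

```text
clock: 27.85
eef_pos: [546.8, 90.9, 57.5]
eef_rot: [3.141, -0.002, 0.17]
wrist_force: [5.5, 1.2, 1.3]
finger_gap: 21.7
```

>>> send_rows --plan '[{"travel": [-0.3, 0, 0.4], "delta_rot": [0, 0, 0], "fingers": 1}, {"travel": [-0.3, 0, 0], "delta_rot": [0, 0, 0], "fingers": 1}, {"travel": [0, 0, 0], "delta_rot": [0, 0, 0], "fingers": 1}]'

```text
clock: 28.22
eef_pos: [546.8, 90.9, 57.5]
eef_rot: [3.141, -0.004, 0.17]
wrist_force: [7.6, 1.0, 0.8]
finger_gap: 21.5
```

```bash
python3 - <<'E'
from h import *
s=manip.read_state(); print(s['eef_pos'],s['eef_rot'],s['wrist_force'],s['moment'])
for n in['top','scene']:
    c=cam(n);P=cloud(c)
    print(n,'stock',rect(P,46,3,491,46,60)); print('blade',rect(P,35,2,600,100,50))
c=cam('wrist');P=cloud(c)
m=(abs(P[...,2]-35)<1.6)&(abs((P-[600,100,0])[...,:2]@[-.17,.985])<18)&(np.hypot(P[...,0]-610,P[...,1]-102)<30);p=P[m]
A=np.c_[p[:,:2]-p[:,:2].mean(0),np.ones(len(p))];print(len(p),np.linalg.lstsq(A,p[:,2],rcond=None)[0].round(3),cv2.minAreaRect(p[:,:2].astype(np.float32)))
E
```

```text
[546.8085507   90.91485675  57.49456721] [ 3.14146856 -0.00359824  0.1702117 ] [7.56364836 1.03123715 0.80579764] [ 0.35817789 -1.32085756 -0.01534724]
top stock (103, (((505.4268798828125, 15.969635009765625), (17.2885684967041, 39.319278717041016), 10.717330932617188), array([43.5, 46.2, 48.5])))
blade (10, (((641.8760375976562, 100.0931167602539), (5.989589691162109, 31.230182647705078), 6.0663580894470215), array([33.4, 34.1, 35.8])))
scene stock (244, (((517.8486328125, 44.04598617553711), (60.042518615722656, 100.7873306274414), 9.939815521240234), array([43.5, 45.7, 48.5])))
blade (212, (((598.6430053710938, 93.73394775390625), (63.27279281616211, 84.48458862304688), 87.33150482177734), array([33.2, 34.9, 36.6])))
5891 [1.0000e-03 2.0000e-03 3.5056e+01] ((609.9325561523438, 101.93577575683594), (59.627235412597656, 25.079355239868164), 9.831853866577148)
```

Blade top is at z=35.06, level, at 9.83°, and the stock is pressed at about 8 N. Releasing.

>>> send_rows --plan '[{"travel": [0.4, 0, -0.2], "delta_rot": [0, 0, 0], "fingers": 1}, {"travel": [0, 0, 0], "delta_rot": [0, 0, 0], "fingers": 0.3}, {"travel": [0, 0, 0], "delta_rot": [0, 0, 0], "fingers": 0.1}, {"travel": [0, 0, 0], "delta_rot": [0, 0, 0], "fingers": 0}, {"travel": [0, 0, 0], "delta_rot": [0, 0, 0], "fingers": 0}, {"travel": [0, 0, 0], "delta_rot": [0, 0, 0], "fingers": 0}, {"travel": [0, 0, -10], "delta_rot": [0, 0, 0], "fingers": 0}, {"travel": [0, 0, -30], "delta_rot": [0, 0, 0], "fingers": 0}, {"travel": [0, 0, -60], "delta_rot": [0, 0, 0], "fingers": 0}, {"travel": [0, 0, -60], "delta_rot": [0, 0, 0], "fingers": 0}, {"travel": [-55, 0, 0], "delta_rot": [0, 0, 0], "fingers": 0}, {"travel": [-55, 0, 0], "delta_rot": [0, 0, 0], "fingers": 0}, {"travel": [0, 0, 0], "delta_rot": [0, 0, 0], "fingers": 0}, {"travel": [0, 0, 0], "delta_rot": [0, 0, 0], "fingers": 0}]'

```text
clock: 30.12
eef_pos: [438.2, 72.2, 217.7]
eef_rot: [3.141, -0.002, 0.17]
wrist_force: [-0.5, 0.4, -0.3]
finger_gap: 47.0
```

```bash
python3 - <<'E'
from h import *
c=cam('wrist'); save(c,'w7.png');P=cloud(c); print(manip.read_state()['eef_pos'],manip.read_state()['clock'])
b=rect(P,75,3,459,41,100);s=rect(P,46,2.5,499,46,58);print('block',b);print('stock',s);print('blade',rect(P,35,1.8,610,102,30))
c=cam('scene');P=cloud(c);print('scene');print('block',rect(P,75,3,459,41,100));print('stock',rect(P,46,2.5,499,46,58))
for t in['stock_a','pot_mid','face']: print(t,[(w(c,d['at']).round(1),round(d['confidence'],2)) for d in tip_of(t,'scene')[:3]])
E
```

```text
[438.41213616  72.24070819 217.34876377] 30.175
block (11151, (((459.25970458984375, 40.010101318359375), (59.88649368286133, 150.39279174804688), 9.791055679321289), array([73.6, 74.8, 75.9])))
stock (2401, (((498.8659973144531, 44.94603729248047), (19.75676918029785, 99.75337982177734), 9.798027992248535), array([44.5, 45.7, 47. ])))
blade (1667, (((602.3086547851562, 100.92439270019531), (44.438499450683594, 24.99983024597168), 9.808808326721191), array([33.5, 34.7, 36.1])))
scene
block (1015, (((458.9940490722656, 36.59400939941406), (60.84535598754883, 153.3963623046875), 9.782814979553223), array([72.7, 74.7, 77.2])))
stock (240, (((497.74420166015625, 41.07891845703125), (97.57413482666016, 68.64790344238281), 73.02700805664062), array([44.1, 45.8, 48.1])))
stock_a [(array([495.4,  -8.8,  37.2]), 0.91), (array([480.7,  94.8,  37.7]), 0.8)]
pot_mid [(array([491.4, 330.9,  46.4]), 0.83)]
face [(array([486.6,  39.3,  30.9]), 0.74), (array([ 6.575e+02, -4.172e+02, -4.000e-01]), 0.44)]
```

View pics/w7.png

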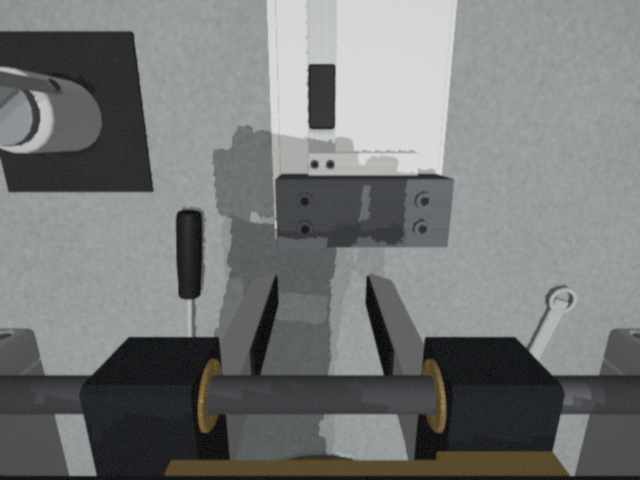

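The wrist view shows the stock flush along the block at (360,163) with the blade pointing away, and the pot upright on the mat. Block face and stock face agree within 0.2 mm (u = 489.4 against 489.2), and their angles are 9.79° and 9.80°. Handing in.

```bash
python3 -c "
from h import *
print(manip.read_state()['wrist_force']); print(manip.sign_off())"
```

```text
[-0.67108497  0.27425571  0.03713848]
the job is handed in; nothing more can be done
None
```

The job is handed in after about 30 s of robot time: the pot stands on the mat and the square lies flush along the block. No verdict was reported.

- **Pot:** I lifted it by the handle and set it down upright at about (493, 334), within a few mm of the mat centre. Contact force stayed around 20 N, well under the 60 N limit. The last scene picture puts its mid point at z of about 46, against a target of 40 to 48.
- **Square:** I pressed the stock lightly against the ground face, about 8 N, and let go. The last wrist-camera check puts its outer face within about 0.2 mm of the block face. The angles agree at 9.80° and 9.79°, it lies flat at the expected heights, and it is about 2 mm off centre along the face.
- **Arm:** it is clear above the block with no force at the wrist.
- **Bystanders:** the arm never went near them. I did not re-measure their positions at the end.
- **Disagreements:** the networks' points scattered by up to about 8 mm. The scene camera's stock fit failed in the last check because it mixed in other surfaces, so I relied on the close-range wrist depth there.

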